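# Close the thermal cycler and start the run

## Task

The samples are loaded: push the raised lid of the thermal cycler down until it is fully shut, then press the white-marked end of the dark rocker switch until it has tipped right over to on, then press the green start button all the way down for a moment and let go. Only push with the closed fingers: do not raise the lid further, do not press the red stop button, and leave the bottle, the tip box and the tube rack where they stand.

Things in the scene. Friction and masses are not known exactly. Their poses are not given: they have to be found in the camera images.
- cycler: Fixed beige bench thermal cycler, 280 x 260 mm. Origin: centre of its underside. x points from its front (nearest the robot) to its back, y to its left, z up. The grey control deck, its front third, 86 mm high, carries rocker, green and red button side by side, 75 mm apart, in an order that varies. The lid is behind; shut, its front edge is at x = -33 mm and its top 126 mm above the table.
- lid_hinge (a point): Middle of the lid's hinge line, which runs along the cycler's y axis at the back of the cycler, 95 mm above the table.
- lid (a joint): Lid angle in rad: 0 fully shut (level), growing as its front edge rises; starts between 0.5 and 0.95, stops at 1.15. A friction hinge: the lid stays wherever it is left; 3 to 9 N down on its front part closes it.
- lid_pad (a point): Middle of the grey push pad (22 x 90 mm) on top of the lid at its front edge; moves with the lid. With the lid shut it lies 135 mm towards the front from the hinge line and 32 mm above it. The lid is a beige slab 150 mm long (5 to 155 mm from the hinge line), 225 mm wide, 34 mm thick; its upper face is flat.
- rocker (a joint): Rocker switch angle in rad: 0 off (white-marked end raised, as at the start, or up to 0.05), 0.44 fully tipped on. It stays where it is left; about 3 N on the marked end tips it.
- rocker_on (a point): Point on the top face of the rocker at the middle of the white mark, 19 mm from the pivot. The rocker is a dark grey, shallow V-shaped bar 54 x 26 mm, long along the cycler's x axis, in a black frame 62 x 36 mm whose top is 96 mm above the table. The white-marked end is the one towards the cycler's front; this point is 111 mm above the table when off and sinks about 8 mm, its face then level.
- start_top (a point): Centre of the top face of the green start button, 30 mm across, facing up, 108 mm above the table when out; its black housing is 46 mm across.
- start (a joint): Travel of the green button in m: 0 out, 0.006 fully down. Spring return; about 5 N to go fully down.
- stop_top (a point): Centre of the top face of the red stop button, same size and height as the green one.
- stop (a joint): Travel of the red button in m: 0 out, 0.006 fully down. Not to be pressed.
- bottle_mid (a point): Centre of the loose amber bottle, 48 mm across, 110 mm tall, standing to the left of the cycler.
- tipbox_mid (a point): Centre of the loose blue pipette-tip box with pale lid, 120 x 80 x 60 mm, standing to the right of the cycler.
- rack_mid (a point): Centre of the loose orange tube rack, 70 x 50 x 30 mm (45 mm with its tubes), standing to the right of the cycler near its front.

How it is judged:
By the outcome, as a careful person would: the job done as asked, in the order asked, and still so for the second after the job is handed in, with the robot touching nothing.
It also fails if it takes over 51 s, if anything falls off the work surface, if the arm or the gripper's body presses on something with over 40 N, if the wrist force passes 120 N, or if a joint passes its speed limit or range.

## Robot

A 6-joint arm with a two-finger parallel gripper is mounted at the origin on the work surface. World frame = base frame: x ahead of the robot, y to its left, z up, the work surface at z = 0. Lengths are in m, angles in rad, forces in N, time in s.
With the tool pointing down it reaches from about 0.35 to 0.775 m from the base axis. Payload 5.5 kg.
Tool frame: the origin (TCP) lies between the finger pads; the fingertips stand 11 mm ahead of it and the grasp point (between the pads) lies 8 mm behind it (tips_ahead is the distance from the TCP to the fingertips, in m); z points along the fingers, y is the line along which they close (so a half turn about z gives the same grasp; the last joint's range is limited). The gripper opens to 85 mm and grips with 20 to 120 N. Pads are 22 mm wide; open, the fingers measure 114 mm over their backs; the gripper's body (76 mm by 85 mm) begins 54 mm behind the grasp point. The pads swing forward as they close: fully open they stand 13 mm farther back than shut.
Start: joints at [1.001, 0.313, 0.046, 1.304, 0, 1.431], TCP at [0.24, 0.523, 0.242] pointing down, gripper open.
Joint ranges: [-2.76, 2.76], [-0.86, 1.69], [-1.03, 1.26], [-2.2, 2.34], [-1.47, 1.5], [-3.14, 3.14]. Speed limits (rad/s): [2.57, 2.57, 3.14, 3.14, 3.14, 3.14].

## Interface

Orientations are given as a unit quaternion [w, x, y, z].
In Python, from workcell import * gives the robot as it stands. The module is installed in compiled form; this text tells all that it offers.
- The arm moves only by the tool jog_arm, never from a script. Its argument "moves" is a list of rows, each an object with "fingers": the closure, from 0 (fully open) to 1 (shut); "slide": the shift along the tool's x, y, z in mm, a list of three; "angular": the turn, a rotation vector about the tool's x, y, z in degrees, a list of three. A call has 1 to 10 rows; each row is the pose to reach, as a shift and turn from the pose commanded when the call began, along the tool's axes at that moment; what a row does not reach only later rows make up. A row lasts 1/12 s, in which the tool goes at most 41.7 mm and 7.16 degrees, less where a joint would pass 70% of its speed; a pose out of reach is approached as far as the arm can. A call with a gripper value outside its range is refused whole. The fingers move at their own pace and stop on an object; "squeeze" is the grip in N (left out, the last holds). Time passes only in rows, so rows that repeat a pose let the fingers close. It gives the time, the measured TCP pose, the force, the opening and the grip force at its end, in the units of the state.
- get_state(): the state, without advancing time (a new reading comes with each control period).
- read_camera(name): name is "side" or "top" or "wrist"; returns a dict with "color" (480x640x3 uint8, red, green, blue), "fovy" (degrees; the focal length in pixels is half the picture's height over the tangent of half this angle, whatever the lens; pixels are square), "cx", "cy" (the principal point, pixels), "world_from_camera" (4x4, takes a point from camera to world coordinates); the wrist camera has in their place "tool_from_camera" (4x4, takes a point from camera to tool coordinates, whose origin is the TCP and whose axes are the flange's). Camera axes: x right, y down, z forward; pixel columns grow to the right and rows downward; lengths in m; the calibration is good to about 2 mm. The wrist camera is an equidistant fisheye: a pixel r from the principal point sees the ray r / f radians off the axis. A picture is of the moment at which its call begins: read the wrist's pose just before it. There is no depth.
- hand_in(): hands the job in; it is judged then, once.
Trained networks look in a picture, given as the dict that the camera call returned (one of the last four; its "shot" number tells which), for a name from the list of things; names that differ only in an ending like _2 or _b are one class to them, and where a whole thing is asked for, a point or a joint stands for the part that bears it (a point fixed in the world has none). Each returns a list of dicts, best first, with "p" (0 to 1); they miss things now and then, are a little off and sometimes report something else, mostly with a low value. They report only what shows in the picture. A call takes as long as a camera call.
- look_for(target, picture): "point" ([column, row] in pixels, amid what is visible of it).
- tip_of(target, picture): "point" ([column, row] in pixels: a listed point, or the origin of a listed thing).
The state is a dict: "clock": time; "joint_pos": joint angles; "qvel": joint speeds; "tau": joint torques, N m; "tcp_pos": TCP position; "orientation": TCP orientation; "wrist_force": force on the tool from outside, world axes, zero at the start; "ft_torque": the same for the moment, N m; "finger_gap": finger opening in m; "grip_force": force on a finger pad.
Only numpy, scipy, OpenCV 4.12 (cv2) and the standard library are available. Lean on these libraries where they do the work, as an engineer would, in place of code of your own. Each camera call takes 0.05 s, during which the arm holds its last target. There are 200 camera calls.

## Working session

There is one attempt and no reset: what is moved stays moved. The work goes in short steps, Python scripts to look and compute and a tool call to move; the robot and the scene stay as the last step left them, time stands still between calls to the robot, and variables do not carry over. Pictures are saved under pics/ and viewed, at most 10 in all, crops included, and the job is handed in when it is done.

Besides the shell and the picture viewer there is one more tool, called after "Emit:" as name([rows], argument=value, ...), one row to a line, values as JSON. jog_arm: Moves the arm, as the interface text tells. Its arguments: {"type":"object","properties":{"moves":{"type":"array","items":{"type":"object","properties":{"fingers":{"type":"number"},"slide":{"type":"array","items":{"type":"number"}},"angular":{"type":"array","items":{"type":"number"}}}}},"squeeze":{"type":"number"}},"required":["moves"]}

```bash
mkdir -p pics
cat > h.py <<'E'
from workcell import *
import numpy as np, cv2
from scipy.spatial.transform import Rotation as R
def rot(q): return R.from_quat([q[1],q[2],q[3],q[0]])
def ray(p,uv):
    f=240/np.tan(np.radians(p["fovy"]/2)); T=np.array(p["world_from_camera"])
    d=np.array([(uv[0]-p["cx"])/f,(uv[1]-p["cy"])/f,1]); d=T[:3,:3]@d
    return T[:3,3],d/np.linalg.norm(d)
def atz(p,uv,z):
    o,d=ray(p,uv); return o+d*(z-o[2])/d[2]
def tri(rs):
    A=sum(np.eye(3)-np.outer(d,d) for o,d in rs); b=sum((np.eye(3)-np.outer(d,d))@o for o,d in rs)
    return np.linalg.solve(A,b)
def to_tool(P,s=None):
    s=s or get_state(); return rot(s["orientation"]).inv().apply(np.array(P)-s["tcp_pos"])*1000
E
python3 - <<'E'
from h import *
np.set_printoptions(precision=4,suppress=True)
s=get_state(); print(s["clock"],s["tcp_pos"],s["orientation"])
P={n:read_camera(n) for n in("side","top")}
for n in P: cv2.imwrite(f"pics/{n}0.png",P[n]["color"][:,:,::-1])
H=dict(cycler=0,lid_hinge=.095,rocker_on=.111,start_top=.108,stop_top=.108,bottle_mid=.055,tipbox_mid=.03,rack_mid=.02,lid_pad=None)
for t,z in H.items():
    rs=[]
    for n in P:
        r=tip_of(t,P[n])
        if r:
            b=r[0]; rs.append(ray(P[n],b["point"])); print(t,n,np.round(b["point"]),round(b["p"],2),atz(P[n],b["point"],z) if z is not None else "")
    if len(rs)==2: print("   tri",tri(rs))
E
```

```text
0.0 [0.2393 0.5223 0.2414] [-0.0003  0.2132  0.977  -0.0009]
cycler top [332. 270.] 0.78 [ 0.5696 -0.0391  0.    ]
lid_hinge side [341. 217.] 0.97 [ 0.6988 -0.0241  0.095 ]
lid_hinge top [321. 188.] 0.76 [ 0.6956 -0.0249  0.095 ]
   tri [ 0.6949 -0.0242  0.0975]
rocker_on side [373. 299.] 0.75 [ 0.4625 -0.0354  0.111 ]
rocker_on top [343. 321.] 0.67 [ 0.4686 -0.0445  0.111 ]
   tri [ 0.47   -0.0412  0.1038]
start_top side [316. 296.] 0.56 [0.4802 0.043  0.108 ]
start_top top [289. 321.] 0.58 [0.4747 0.0397 0.108 ]
   tri [0.4746 0.0416 0.1125]
stop_top side [427. 288.] 0.61 [ 0.4805 -0.1179  0.108 ]
stop_top top [384. 308.] 0.78 [ 0.486  -0.1112  0.108 ]
   tri [ 0.4854 -0.1155  0.1043]
bottle_mid side [223. 295.] 0.93 [0.5605 0.178  0.055 ]
bottle_mid top [206. 278.] 0.83 [0.5601 0.1792 0.055 ]
   tri [0.5599 0.1785 0.0556]
tipbox_mid side [469. 251.] 0.73 [ 0.6618 -0.254   0.03  ]
tipbox_mid top [451. 205.] 0.67 [ 0.6708 -0.2582  0.03  ]
   tri [ 0.6734 -0.26    0.021 ]
rack_mid side [525. 324.] 0.57 [ 0.48   -0.2841  0.02  ]
rack_mid top [483. 305.] 0.98 [ 0.4897 -0.2952  0.02  ]
   tri [ 0.492  -0.2956  0.0075]
lid_pad side [351. 170.] 0.86 
lid_pad top [330. 198.] 0.65 
   tri [ 0.6399 -0.0307  0.218 ]
```

```bash
python3 -c "
import cv2,numpy as np
a=cv2.imread('pics/side0.png');b=cv2.imread('pics/top0.png')
cv2.imwrite('pics/m.png',cv2.resize(np.hstack([a[120:420,160:560],b[120:420,160:560]]),(800,300)))"
```

```text
(no output)
```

View pics/m.png

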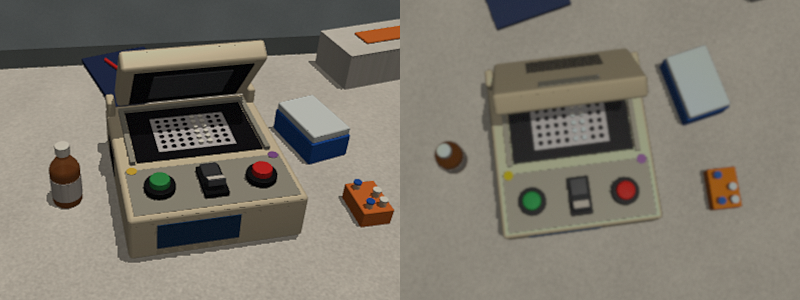

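The picture shows the lid up, with the green button left at side pixel (320,303), the rocker in the middle at (373,300) with its white mark to the front, and the red button right at (421,290). This agrees with the networks.

```bash
cat >> h.py <<'E'
from scipy.optimize import least_squares
def world(m,p):
    c,s=np.cos(m[2]),np.sin(m[2]); return np.array([m[0]+c*p[0]-s*p[1],m[1]+s*p[0]+c*p[1],p[2]])
def pad(m,th,r=.135,h=.032):
    return world(m,[.122-r*np.cos(th)+h*np.sin(th),0,.095+r*np.sin(th)+h*np.cos(th)])
E
python3 - <<'E'
from h import *
np.set_printoptions(precision=4,suppress=True)
obs=[("side",341,217,'h'),("top",321,188,'h'),("side",351,170,'p'),("top",330,198,'p'),("side",373,299,'r'),("top",343,321,'r')]
P={n:read_camera(n) for n in("side","top")}
for n in P:
    im=P[n]["color"].astype(int); r,g,b=im[...,0],im[...,1],im[...,2]
    for k,mk in (('g',(g>1.7*r)&(g>1.4*b)&(g>60)),('s',(r>2.5*g)&(r>2.5*b)&(r>90))):
        no,l,st,ce=cv2.connectedComponentsWithStats(mk.astype(np.uint8)); i=1+st[1:,4].argmax(); print(n,k,ce[i],st[i])
        if n=="top": obs.append((n,*ce[i],k))
# m = x,y,yaw,theta, bx (button row x)
def pt(q,k):
    if k=='h': return world(q,[.122,0,.095])
    if k=='p': return pad(q,q[3])
    return world(q,{'g':[q[4],.075,.108],'s':[q[4],-.075,.108],'r':[q[4]-.019,0,.111]}[k])
def res(q):
    e=[]
    for n,u,v,k in obs:
        T=np.linalg.inv(P[n]["world_from_camera"]); c=T[:3,:3]@pt(q,k)+T[:3,3]; f=240/np.tan(np.radians(P[n]["fovy"]/2))
        e+=[P[n]["cx"]+f*c[0]/c[2]-u,P[n]["cy"]+f*c[1]/c[2]-v]
    return np.array(e)
s=least_squares(res,[.57,-.04,.1,.9,-.09],loss="soft_l1"); q=s.x; print(q); print(res(q).reshape(-1,2))
for k in 'hprgs': print(k,pt(q,k))
np.save("q.npy",q)
st=get_state(); print(st["tcp_pos"])
t=pad(q,q[3])+[0,0,.06+.011]; t[0]+=.01; print("target",t,to_tool(t,st),"turn z",-np.degrees(q[2])-180+np.degrees(np.arctan2(*rot(st["orientation"]).apply([1,0,0])[1::-1])))
E
```

```text
side g [ 28.936  160.9263] [   0  145   66   33 1343]
side s [422.2837 287.5048] [412 281  21  14 208]
top g [ 5.7687 67.4146] [  0  50  18  48 480]
top s [385.7374 309.6799] [377 301  19  19 278]
[ 0.5743 -0.0317  0.0459  0.9016 -0.0876]
[[  0.9297   0.6442]
 [  0.7393  -0.9109]
 [  0.3856  -0.6263]
 [ -2.3374   0.4795]
 [  0.3184  -2.9489]
 [ -5.4127   1.0242]
 [283.2444 247.6941]
 [ -2.653   -4.3993]]
h [ 0.6962 -0.0261  0.095 ]
p [ 0.6376 -0.0287  0.2207]
r [ 0.4678 -0.0365  0.111 ]
g [0.4833 0.0392 0.108 ]
s [ 0.4902 -0.1106  0.108 ]
[0.2396 0.5227 0.2423]
target [ 0.6476 -0.0287  0.2917] [-600.699  -331.3142  -49.46  ] turn z -27.256888038293255
```

Run:
```python
from h import *
np.set_printoptions(precision=4,suppress=True)
P={n:read_camera(n) for n in("side","top")}
obs=[("side",341,217,'h'),("top",321,188,'h'),("side",351,170,'p'),("top",330,198,'p'),("side",373,299,'r'),("top",343,321,'r')]
im=P["top"]["color"].astype(int); r,g,b=im[...,0],im[...,1],im[...,2]
for k,mk in (('g',(g>1.7*r)&(g>1.4*b)&(g>60)),('s',(r>2.5*g)&(r>2.5*b)&(r>90))):
    mk[:,:240]=0
    no,l,st,ce=cv2.connectedComponentsWithStats(mk.astype(np.uint8)); i=1+st[1:,4].argmax(); print(k,ce[i],st[i]); obs+=[("top",*ce[i],k)]*2
def pt(q,k):
    if k=='h': return world(q,[.122,0,.095])
    if k=='p': return pad(q,q[3])
    return world(q,{'g':[q[4],.075,.108],'s':[q[4],-.075,.108],'r':[q[4]-.019,0,.111]}[k])
def res(q):
    e=[]
    for n,u,v,k in obs:
        T=np.linalg.inv(P[n]["world_from_camera"]); c=T[:3,:3]@pt(q,k)+T[:3,3]; f=240/np.tan(np.radians(P[n]["fovy"]/2))
        e+=[P[n]["cx"]+f*c[0]/c[2]-u,P[n]["cy"]+f*c[1]/c[2]-v]
    return np.array(e)
s=least_squares(res,[.57,-.04,.1,.9,-.09],loss="soft_l1"); q=s.x; print(q); print(res(q).reshape(-1,2))
for k in 'hprgs': print(k,pt(q,k))
np.save("q.npy",q)
st=get_state()
t=pad(q,q[3])+[0,0,.06+.011]; t[0]+=.01; print("target",t,to_tool(t,st),"turn z",-np.degrees(q[2])-180+np.degrees(np.arctan2(*rot(st["orientation"]).apply([1,0,0])[1::-1])))
```

```text
g [291.4983 320.3077] [282 311  20  20 299]
s [385.7862 309.6594] [377 301  19  19 276]
[ 0.5744 -0.0331  0.0632  0.9017 -0.0949]
[[ 0.5812  0.6841]
 [ 0.3741 -0.856 ]
 [ 0.6356 -0.6448]
 [-2.0708  0.4582]
 [ 3.9547  0.1906]
 [-2.7038  5.4408]
 [ 0.0067  0.0224]
 [ 0.0067  0.0224]
 [-0.2631 -0.8211]
 [-0.2631 -0.8211]]
h [ 0.6962 -0.0254  0.095 ]
p [ 0.6376 -0.0291  0.2207]
r [ 0.4607 -0.0403  0.111 ]
g [0.4749 0.0357 0.108 ]
s [ 0.4844 -0.114   0.108 ]
target [ 0.6476 -0.0291  0.2917] [-600.8604 -331.6631  -49.4371] turn z -28.244464234288614
```

Emit:
jog_arm([
  {"fingers": 1, "slide": [0, 0, -40], "angular": [0, 0, 0]},
  {"fingers": 1, "slide": [-20, -10, -80], "angular": [0, 0, -7]},
  {"fingers": 1, "slide": [-55, -30, -85], "angular": [0, 0, -14]},
  {"fingers": 1, "slide": [-91, -50, -85], "angular": [0, 0, -21]},
  {"fingers": 1, "slide": [-127, -70, -85], "angular": [0, 0, -28]},
  {"fingers": 1, "slide": [-163, -90, -85], "angular": [0, 0, -28]},
  {"fingers": 1, "slide": [-199, -110, -85], "angular": [0, 0, -28]},
  {"fingers": 1, "slide": [-235, -130, -85], "angular": [0, 0, -28]},
  {"fingers": 1, "slide": [-271, -150, -85], "angular": [0, 0, -28]},
  {"fingers": 1, "slide": [-307, -170, -85], "angular": [0, 0, -28]},
])

```text
clock: 2.03
tcp_pos: [0.444, 0.2448, 0.3276]
orientation: [0.0, -0.03, 1.0, 0.0]
wrist_force: [1.3, 0.1, 0.3]
finger_gap: -0.0003
grip_force: 0.0
```

Run:
```python
from h import *
q=np.load("q.npy"); t=pad(q,q[3])+[.012,0,.07+.011]; s=get_state(); print(s["clock"],s["tcp_pos"],s["finger_gap"],to_tool(t,s), s["joint_pos"])
```

```text
2.0333 [0.44400072 0.24480848 0.32761549] -0.0002506374957731028 [-189.06185184 -285.62606681   25.92347094] [3.45386210e-01 1.69091632e-01 6.56287267e-02 1.46651114e+00
 1.04858375e-04 2.86249091e-01]
```

Emit:
jog_arm([
  {"fingers": 1, "slide": [-22, -34, 0]},
  {"fingers": 1, "slide": [-44, -67, 0]},
  {"fingers": 1, "slide": [-66, -100, 0]},
  {"fingers": 1, "slide": [-88, -134, 0]},
  {"fingers": 1, "slide": [-110, -168, 0]},
  {"fingers": 1, "slide": [-132, -201, 0]},
  {"fingers": 1, "slide": [-154, -235, 0]},
  {"fingers": 1, "slide": [-185, -270, 0]},
  {"fingers": 1, "slide": [-185, -282, 0]},
  {"fingers": 1, "slide": [-185, -282, 0]},
])

```text
schema error: expected keys fingers, slide, angular
```

Run:
```python
from h import *
np.set_printoptions(precision=1,suppress=True)
s=get_state(); p=read_camera("wrist"); sd=read_camera("side")
cv2.imwrite("pics/w1.png",np.hstack([p["color"],sd["color"]])[::2,::2,::-1] if 0 else cv2.resize(np.hstack([p["color"],sd["color"]]),(800,300))[:,:,::-1])
q=np.load("q.npy"); print(s["tcp_pos"],s["clock"])
for th in np.arange(.95,-.1,-.1): print(round(th,2),to_tool(pad(q,th)+[0,0,.011],s))
```

```text
[0.4 0.2 0.3] 2.0333
0.95 [-183.2 -284.9   93.2]
0.85 [-170.6 -285.    99.1]
0.75 [-158.7 -285.   106.2]
0.65 [-147.5 -285.1  114.5]
0.55 [-137.3 -285.1  123.8]
0.45 [-128.  -285.1  134.1]
0.35 [-119.8 -285.2  145.3]
0.25 [-112.7 -285.2  157.2]
0.15 [-106.9 -285.2  169.8]
0.05 [-102.4 -285.3  182.9]
-0.05 [ -99.2 -285.3  196.4]
```

View pics/w1.png

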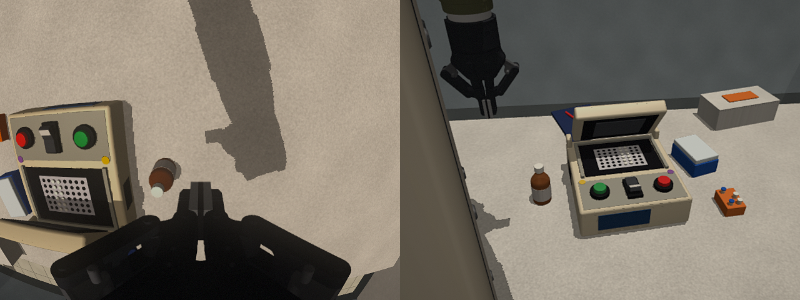

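The move was refused because `angular` was missing. The picture shows the closed gripper high to the left of the bottle and nothing disturbed.

Emit:
jog_arm([
  {"fingers": 1, "slide": [-22, -34, 0], "angular": [0, 0, 0]},
  {"fingers": 1, "slide": [-44, -67, 0], "angular": [0, 0, 0]},
  {"fingers": 1, "slide": [-66, -100, 0], "angular": [0, 0, 0]},
  {"fingers": 1, "slide": [-88, -134, 0], "angular": [0, 0, 0]},
  {"fingers": 1, "slide": [-110, -168, 0], "angular": [0, 0, 0]},
  {"fingers": 1, "slide": [-132, -201, 0], "angular": [0, 0, 0]},
  {"fingers": 1, "slide": [-154, -235, 0], "angular": [0, 0, 0]},
  {"fingers": 1, "slide": [-185, -265, 0], "angular": [0, 0, 0]},
  {"fingers": 1, "slide": [-185, -282, 0], "angular": [0, 0, 0]},
  {"fingers": 1, "slide": [-185, -282, 0], "angular": [0, 0, 0]},
])

```text
clock: 2.97
tcp_pos: [0.646, -0.0276, 0.3248]
orientation: [-0.001, -0.027, 1.0, -0.0]
wrist_force: [-0.9, -0.4, -0.1]
finger_gap: -0.0001
grip_force: 0.0
```

Run:
```python
from h import *
np.set_printoptions(precision=1,suppress=True)
s=get_state(); sd=read_camera("side"); w=read_camera("wrist")
cv2.imwrite("pics/w2.png",cv2.resize(np.hstack([w["color"],sd["color"]]),(800,300))[:,:,::-1])
q=np.load("q.npy"); print(s["tcp_pos"]*1000 if isinstance(s["tcp_pos"],np.ndarray) else s["tcp_pos"],s["clock"],s["wrist_force"])
T=np.array(w["tool_from_camera"]);f=240/np.tan(np.radians(w["fovy"]/2))
for t in("start_top","rocker_on","stop_top","lid_pad"):
    r=tip_of(t,w)
    if not r: continue
    u=np.array(r[0]["point"])-[w["cx"],w["cy"]]; n=np.hypot(*u); a=n/f
    d=T[:3,:3]@np.array([*(u/n*np.sin(a)),np.cos(a)]); R0=rot(s["orientation"]); o=R0.apply(T[:3,3])+s["tcp_pos"]; d=R0.apply(d)
    z={"rocker_on":.111,"lid_pad":pad(q,q[3])[2]}.get(t,.108); print(t,round(r[0]["p"],2),np.round(r[0]["point"]),(o+d*(z-o[2])/d[2])*1000)
for th in np.arange(.95,-.1,-.1): print(round(th,2),to_tool(pad(q,th)+[0,0,.011],s))
```

```text
[646.  -27.6 324.8] 2.9667 [-0.9 -0.4 -0.1]
start_top 0.91 [402.  33.] [477.6  38.1 108. ]
rocker_on 0.95 [315.  13.] [465.8 -43.5 111. ]
stop_top 0.7 [240.  36.] [ 489.  -112.1  108. ]
lid_pad 0.73 [319. 230.] [638.5 -29.9 220.7]
0.95 [ 2.1 -1.  90.3]
0.85 [14.6 -1.1 96.3]
0.75 [ 26.5  -1.2 103.4]
0.65 [ 37.6  -1.3 111.7]
0.55 [ 47.9  -1.3 121. ]
0.45 [ 57.1  -1.4 131.4]
0.35 [ 65.3  -1.5 142.6]
0.25 [ 72.3  -1.5 154.6]
0.15 [ 78.1  -1.6 167.2]
0.05 [ 82.6  -1.6 180.3]
-0.05 [ 85.7  -1.6 193.8]
```

View pics/w2.png

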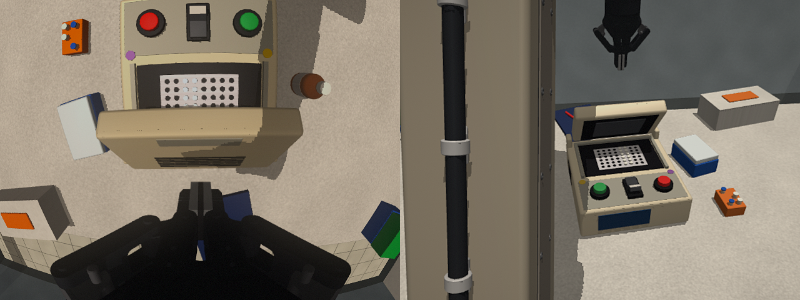

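Everything is in place, the fingers are above and behind the raised lid, and the wrist detections agree with my model to about 5 mm. Next I push the lid along its arc.

Emit:
jog_arm([
  {"fingers": 1, "slide": [-2, -1, 35], "angular": [0, 0, 0]},
  {"fingers": 1, "slide": [-2, -1, 65], "angular": [0, 0, 0]},
  {"fingers": 1, "slide": [-1, -1, 80], "angular": [0, 0, 0]},
  {"fingers": 1, "slide": [0, -1, 90], "angular": [0, 0, 0]},
  {"fingers": 1, "slide": [9, -1, 98], "angular": [0, 0, 0]},
  {"fingers": 1, "slide": [19, -1, 104], "angular": [0, 0, 0]},
  {"fingers": 1, "slide": [31, -1, 113], "angular": [0, 0, 0]},
  {"fingers": 1, "slide": [42, -1, 122], "angular": [0, 0, 0]},
  {"fingers": 1, "slide": [42, -1, 122], "angular": [0, 0, 0]},
])

```text
clock: 4.02
tcp_pos: [0.601, -0.0262, 0.2055]
orientation: [0.0, -0.03, 1.0, 0.0]
wrist_force: [-0.0, 1.0, -0.0]
finger_gap: -0.0006
grip_force: 0.0
```

Emit:
jog_arm([
  {"fingers": 1, "slide": [11, 0, 11], "angular": [0, 0, 0]},
  {"fingers": 1, "slide": [20, 0, 23], "angular": [0, 0, 0]},
  {"fingers": 1, "slide": [28, 0, 35], "angular": [0, 0, 0]},
  {"fingers": 1, "slide": [35, 0, 47], "angular": [0, 0, 0]},
  {"fingers": 1, "slide": [38, 0, 54], "angular": [0, 0, 0]},
  {"fingers": 1, "slide": [40, 0, 61], "angular": [0, 0, 0]},
  {"fingers": 1, "slide": [42, 0, 65], "angular": [0, 0, 0]},
  {"fingers": 1, "slide": [42, 0, 68], "angular": [0, 0, 0]},
  {"fingers": 1, "slide": [42, 0, 68], "angular": [0, 0, 0]},
])

```text
clock: 4.77
tcp_pos: [0.5602, -0.0298, 0.1371]
orientation: [-0.001, -0.03, 1.0, 0.0]
wrist_force: [-0.1, -0.2, 0.7]
finger_gap: 0.0003
grip_force: 0.0
```

Run:
```python
from h import *
sd=read_camera("side"); w=read_camera("wrist")
cv2.imwrite("pics/w3.png",cv2.resize(np.hstack([w["color"],sd["color"]]),(800,300))[:,:,::-1])
```

```text
(no output)
```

View pics/w3.png

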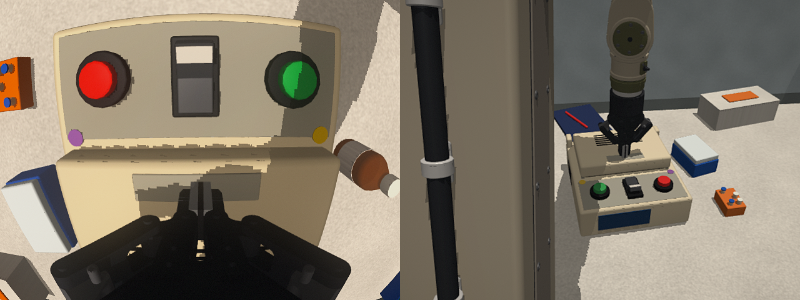

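The lid is down to about level with the fingers on the pad. There's no stop force yet, so I press a little further.

Emit:
jog_arm([
  {"fingers": 1, "slide": [0, 0, 2], "angular": [0, 0, 0]},
  {"fingers": 1, "slide": [0, 0, 4], "angular": [0, 0, 0]},
  {"fingers": 1, "slide": [0, 0, 4], "angular": [0, 0, 0]},
])

```text
clock: 5.12
tcp_pos: [0.5603, -0.0298, 0.1369]
orientation: [0.001, -0.03, 1.0, -0.0]
wrist_force: [-9.7, 2.1, 24.9]
finger_gap: 0.0003
grip_force: 12.8
```

Emit:
jog_arm([
  {"fingers": 1, "slide": [0, 0, -30], "angular": [0, 0, 0]},
  {"fingers": 1, "slide": [10, 0, -50], "angular": [0, 0, 0]},
  {"fingers": 1, "slide": [40, 0, -50], "angular": [0, 0, 0]},
  {"fingers": 1, "slide": [70, 0, -50], "angular": [0, 0, 0]},
  {"fingers": 1, "slide": [93, 3, -50], "angular": [0, 0, 0]},
  {"fingers": 1, "slide": [93, 3, -50], "angular": [0, 0, 0]},
  {"fingers": 1, "slide": [93, 3, -50], "angular": [0, 0, 0]},
])

```text
clock: 5.7
tcp_pos: [0.4668, -0.0325, 0.1834]
orientation: [-0.0, -0.029, 1.0, -0.0]
wrist_force: [0.6, -0.2, -0.9]
finger_gap: -0.0001
grip_force: 0.0
```

```bash
cat >> h.py <<'E'
def wr(w,s,uv,z):
    T=np.array(w["tool_from_camera"]);f=240/np.tan(np.radians(w["fovy"]/2))
    u=np.array(uv)-[w["cx"],w["cy"]]; n=np.hypot(*u); a=n/f; R0=rot(s["orientation"])
    d=R0.apply(T[:3,:3]@np.array([*(u/n*np.sin(a)),np.cos(a)])); o=R0.apply(T[:3,3])+s["tcp_pos"]
    return o+d*(z-o[2])/d[2]
E
python3 - <<'E'
from h import *
np.set_printoptions(precision=1,suppress=True)
s=get_state(); w=read_camera("wrist"); sd=read_camera("side")
print(s["tcp_pos"]*1000,s["clock"],s["wrist_force"])
for t,z in(("start_top",.108),("rocker_on",.111),("stop_top",.108),("lid_pad",.127)):
  for n,p in(("w",w),("s",sd)):
    r=tip_of(t,p)
    if r: P=wr(w,s,r[0]["point"],z) if n=="w" else atz(p,r[0]["point"],z); print(t,n,round(r[0]["p"],2),np.round(r[0]["point"]),P*1000,to_tool(P+[0,0,.011],s))
cv2.imwrite("pics/w4.png",cv2.resize(np.hstack([w["color"],sd["color"]]),(800,300))[:,:,::-1])
E
```

```text
[466.8 -32.5 183.4] 5.7 [ 0.6 -0.2 -0.9]
start_top w 0.68 [431. 277.] [477.8  37.5 108. ] [-15.1  69.2  64.4]
start_top s 0.59 [318. 295.] [481.3  39.9 108. ] [-18.8  71.4  64.4]
rocker_on w 0.72 [311. 256.] [466.1 -38.6 111. ] [ 1.  -6.1 61.4]
rocker_on s 0.97 [374. 296.] [467.2 -37.1 111. ] [-0.2 -4.7 61.4]
stop_top w 0.86 [194. 273.] [ 483.9 -112.7  108. ] [-12.5 -81.1  64.4]
stop_top s 0.58 [424. 288.] [ 481.  -113.3  108. ] [ -9.5 -81.5  64.4]
lid_pad w 0.72 [311. 393.] [558.7 -33.9 127. ] [-91.7  -6.7  45.4]
lid_pad s 0.92 [361. 251.] [553.9 -33.6 127. ] [-86.9  -6.2  45.4]
```

View pics/w4.png

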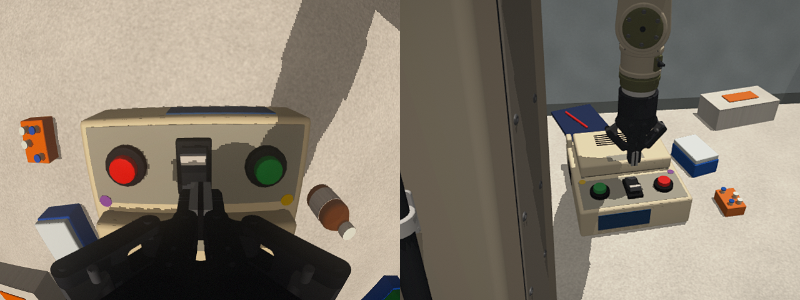

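The lid looks shut. The fingers are just above the rocker, whose white mark is at wrist pixel (311,256).

Emit:
jog_arm([
  {"fingers": 1, "slide": [3, -6, 25], "angular": [0, 0, 0]},
  {"fingers": 1, "slide": [3, -6, 45], "angular": [0, 0, 0]},
  {"fingers": 1, "slide": [3, -6, 58], "angular": [0, 0, 0]},
  {"fingers": 1, "slide": [3, -6, 63], "angular": [0, 0, 0]},
  {"fingers": 1, "slide": [3, -6, 67], "angular": [0, 0, 0]},
  {"fingers": 1, "slide": [3, -6, 70], "angular": [0, 0, 0]},
  {"fingers": 1, "slide": [3, -6, 71], "angular": [0, 0, 0]},
  {"fingers": 1, "slide": [3, -6, 71], "angular": [0, 0, 0]},
])

```text
clock: 6.87
tcp_pos: [0.4649, -0.0385, 0.114]
orientation: [0.0, -0.03, 1.0, -0.0]
wrist_force: [-7.0, 0.9, 11.2]
finger_gap: 0.0001
grip_force: 5.8
```

Emit:
jog_arm([
  {"fingers": 1, "slide": [0, 0, 2], "angular": [0, 0, 0]},
  {"fingers": 1, "slide": [0, 0, 2], "angular": [0, 0, 0]},
])

```text
clock: 7.03
tcp_pos: [0.4649, -0.0386, 0.1138]
orientation: [0.001, -0.03, 1.0, -0.0]
wrist_force: [-12.3, 1.6, 26.6]
finger_gap: 0.0005
grip_force: 13.7
```

Emit:
jog_arm([
  {"fingers": 1, "slide": [0, 0, -25], "angular": [0, 0, 0]},
  {"fingers": 1, "slide": [0, 0, -50], "angular": [0, 0, 0]},
  {"fingers": 1, "slide": [-4, 20, -60], "angular": [0, 0, 0]},
  {"fingers": 1, "slide": [-10, 50, -60], "angular": [0, 0, 0]},
  {"fingers": 1, "slide": [-18, 76, -60], "angular": [0, 0, 0]},
  {"fingers": 1, "slide": [-18, 76, -60], "angular": [0, 0, 0]},
  {"fingers": 1, "slide": [-18, 76, -60], "angular": [0, 0, 0]},
])

```text
clock: 7.62
tcp_pos: [0.4796, 0.0393, 0.1711]
orientation: [0.001, -0.031, 1.0, -0.0]
wrist_force: [-1.0, -0.6, 0.3]
finger_gap: 0.0002
grip_force: 0.0
```

Run:
```python
from h import *
np.set_printoptions(precision=1,suppress=True)
s=get_state(); w=read_camera("wrist"); sd=read_camera("side")
print(s["tcp_pos"]*1000,s["clock"],s["wrist_force"])
for t,z in(("start_top",.108),("rocker_on",.103)):
  for n,p in(("w",w),("s",sd)):
    r=tip_of(t,p)
    if r: P=wr(w,s,r[0]["point"],z) if n=="w" else atz(p,r[0]["point"],z); print(t,n,round(r[0]["p"],2),np.round(r[0]["point"]),P*1000,to_tool(P+[0,0,.011],s))
a=cv2.resize(w["color"],(400,300)); b=cv2.resize(sd["color"][210:360,270:470],(400,300))
cv2.imwrite("pics/w5.png",np.hstack([a,b])[:,:,::-1])
```

```text
[479.6  39.3 171.1] 7.6167 [-1.  -0.6  0.3]
start_top w 0.8 [321. 260.] [477.3  38.9 108. ] [ 2.4 -0.3 52.1]
start_top s 0.6 [318. 298.] [475.4  40.1 108. ] [ 4.3  1.1 52.1]
rocker_on w 0.91 [188. 225.] [462.6 -40.2 103. ] [ 21.9 -78.3  57.1]
rocker_on s 0.56 [376. 306.] [455.1 -38.4 103. ] [ 29.4 -76.   57.1]
```

View pics/w5.png

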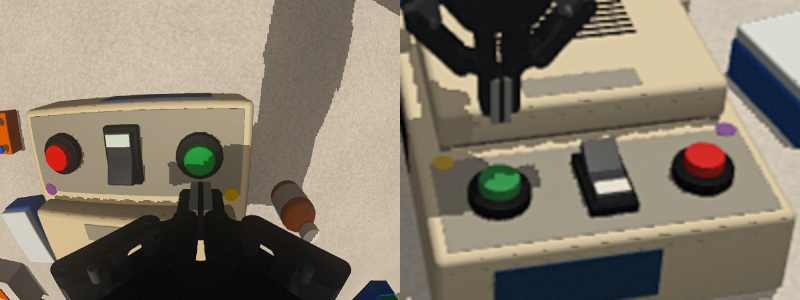

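The rocker is tipped over (white end level, rear end raised) and the lid is shut. The green button is right below the fingers.

Emit:
jog_arm([
  {"fingers": 1, "slide": [3, 0, 25], "angular": [0, 0, 0]},
  {"fingers": 1, "slide": [3, 0, 42], "angular": [0, 0, 0]},
  {"fingers": 1, "slide": [3, 0, 50], "angular": [0, 0, 0]},
  {"fingers": 1, "slide": [3, 0, 54], "angular": [0, 0, 0]},
  {"fingers": 1, "slide": [3, 0, 57], "angular": [0, 0, 0]},
  {"fingers": 1, "slide": [3, 0, 60], "angular": [0, 0, 0]},
  {"fingers": 1, "slide": [3, 0, 61], "angular": [0, 0, 0]},
  {"fingers": 1, "slide": [3, 0, 61], "angular": [0, 0, 0]},
])

```text
clock: 8.58
tcp_pos: [0.4749, 0.0377, 0.1127]
orientation: [0.0, -0.029, 1.0, -0.001]
wrist_force: [-12.3, -1.5, 26.1]
finger_gap: 0.0
grip_force: 12.8
```

Emit:
jog_arm([
  {"fingers": 1, "slide": [0, 0, 0], "angular": [0, 0, 0]},
  {"fingers": 1, "slide": [0, 0, 0], "angular": [0, 0, 0]},
  {"fingers": 1, "slide": [0, 0, -10], "angular": [0, 0, 0]},
  {"fingers": 1, "slide": [0, 0, -40], "angular": [0, 0, 0]},
  {"fingers": 1, "slide": [0, 0, -80], "angular": [0, 0, 0]},
  {"fingers": 1, "slide": [0, 0, -120], "angular": [0, 0, 0]},
  {"fingers": 1, "slide": [0, 0, -150], "angular": [0, 0, 0]},
  {"fingers": 1, "slide": [0, 0, -150], "angular": [0, 0, 0]},
  {"fingers": 1, "slide": [0, 0, -150], "angular": [0, 0, 0]},
])

```text
clock: 9.33
tcp_pos: [0.4776, 0.0379, 0.2624]
orientation: [0.003, -0.029, 1.0, -0.0]
wrist_force: [0.5, -0.8, -0.5]
finger_gap: 0.0
grip_force: 0.0
```

Run:
```python
from h import *
w=read_camera("wrist"); sd=read_camera("side")
a=cv2.resize(w["color"],(400,300)); b=cv2.resize(sd["color"][210:360,270:470],(400,300))
cv2.imwrite("pics/w6.png",np.hstack([a,b])[:,:,::-1])
```

```text
(no output)
```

View pics/w6.png

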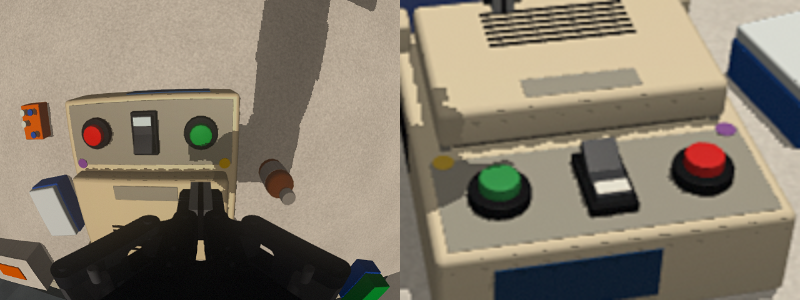

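The lid is shut, the rocker is on, the green button is back out, the loose items haven't moved and the arm is clear.

```bash
python3 -c "
from workcell import *
print(hand_in())"
```

```text
the job is handed in; nothing more can be done
None
```

I pushed the lid fully shut, tipped the rocker to on, then pressed and released the green start button, in that order, and handed the job in at about 9.5 s with nothing else touched (the verdict was not shown).

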